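# Unlock the block lifter from the dry bath and rack it

## Task

The block lifter has been left locked in the small dry bath: turn it by its handle until its flat foot lines up with the slot in the guard plate, then draw it straight out. Put it away in the wide slot of the slanted tool rack, foot first and pushed fully home so that its collar rests on the rack, and let go. Leave the two vials in the dry bath and the beaker and tape roll on the bench as they are.

Things in the scene. Friction and masses are not known exactly. Their poses are not given: they have to be found in the camera images.
- lifter_grip (a point): Centre of the lifter's flat black handle: rounded plate 12 mm (x) by 46 mm (y) by 42 mm (z); grip it across the 12 mm. Axes: z along the shank away from the foot (up at the start), y across the width of handle and foot, which lie in one plane, x through their thickness. The tool is the same turned half round about z. This point starts 50 mm above the guard plate.
- lifter: Block lifter, loose, 0.16 kg, 102 mm long; axes as lifter_grip; origin on its axis at the underside of the round collar (32 mm across, 5 mm thick), 50 mm from lifter_grip along -z. Round steel shank 8 mm thick. It stands on its collar on the guard plate with its foot locked below: across the slot, 54 to 90 degrees out of line either way, 6 mm of free lift. It turns freely.
- lifter_foot (a point): Centre of the lower end of the lifter's hammerhead foot, 81 mm from lifter_grip along -z; same axes. The foot is a flat steel plate 6 mm thick (x), 40 mm wide (y), 20 mm high, narrowing to 34 mm over its last 8 mm; its top is 11 mm below the collar's underside.
- bath_slot (a point): Centre of the lifter's slot, on the upper face of the steel guard plate, 85 mm above the bench. Axes: z up, y along the slot, x across. Slot 48 mm (y) by 12 mm (x), parallel to the dry bath's long sides; plate 5 mm thick; below it a round chamber, 56 mm across, 33 mm deep, where the foot can turn. Dry bath: white box, fixed, 100 mm (x) by 150 mm (y).
- rack_slot (a point): Centre of the mouth of the rack's wide slot. Axes: z out of the slanted face, 30 degrees from vertical, leaning to the rack's front (robot side); y along the slot, level; x across it, up the slope. Slot 48 mm (y) by 10 mm (x), 38 mm deep along -z, edges chamfered 1.5 mm. Lifter home: z axes in line, y along y (either way), collar on the face, lifter_grip 50 mm out along z.
- tool_rack: Fixed slanted tool rack: grey slotted head 80 by 158 mm on a steel foot, 90 mm high. Origin on the bench under its middle; x to its back, y along the slots, z up. The wide slot is on its +y side, 34 mm from the middle; the narrow slot (24 mm), 80 mm from it, holds a thin steel spatula that stands 60 mm out of the face.
- vial_1: White vial with screw cap, 25 mm across, 56 mm tall, loose in a well of the dry bath on the slot's line, 53 mm to its +y side; its cap stands 18 mm above the guard plate. Origin at the centre of its underside, z up. Stays there.
- vial_2: Same vial in the well 53 mm to the -y side of the slot. Stays there.
- beaker: Plastic beaker, 69 mm across, 83 mm tall, standing left of the rack. Origin at the centre of its underside. Bystander.
- tape_roll: Tan roll of tape lying flat, 104 mm across, 25 mm high, on the bench in front of the rack, to its right. Origin at the centre of its underside. Bystander.

How it is judged:
By the outcome, as a careful person would: the job done as asked, in the order asked, and still so for the second after the job is handed in, with the robot touching nothing.
It also fails if it takes over 46 s, if anything falls off the work surface, if the arm or the gripper's body presses on something with over 40 N, if the wrist force passes 120 N, or if a joint passes its speed limit or range.

## Robot

A 6-joint arm with a two-finger parallel gripper is mounted at the origin on a cart in front of the work surface, level with it; the furniture and walls round the work are solid. World frame = base frame: x ahead of the robot, y to its left, z up, the work surface at z = 0. Lengths are in m, angles in rad, forces in N, time in s.
With the tool pointing down it reaches from about 0.35 to 0.775 m from the base axis. Payload 7.3 kg.
Tool frame: the origin (TCP) lies at the very end of the fingers, on their centre line; the grasp point (between the pads) lies 19 mm behind it; z points along the fingers, y is the line along which they close (so a half turn about z gives the same grasp; the last joint's range is limited). The gripper opens to 92 mm and grips with 3 to 60 N. Pads are 19 mm wide; open, the fingers measure 130 mm over their backs; the gripper's body (75 mm by 190 mm) begins 47 mm behind the grasp point.
Start: joints at [0.986, 0.342, 1.524, -0, 1.275, -0.146], TCP at [0.223, 0.475, 0.201] pointing down, gripper open.
Joint ranges: [-2.53, 2.53], [-0.77, 2.02], [0.04, 2.7], [-1, 4.14], [0.28, 2.66], [-3.11, 3.11]. Speed limits (rad/s): [2.57, 2.57, 3.14, 3.14, 3.14, 3.14].

## Interface

Orientations are given as [roll, pitch, yaw] about the fixed x, y, z axes, in that order (R = Rz(yaw) Ry(pitch) Rx(roll)).
In Python, from cell import robot gives the robot as it stands.
- The arm moves only by the tool apply_moves, never from a script. Its argument "motion" is text: rows parted by semicolons, each of 7 numbers parted by spaces: the opening in per cent of the stroke, from 0 (shut) to 100 (fully open), then the shift along the tool's x, y, z in cm, then the turn, a rotation vector about the tool's x, y, z in rad. A call has 1 to 20 rows; each row shifts and turns the commanded pose from where the row before left it, along the tool's axes as they then stand; what a row does not reach is not made up. A row lasts 1/8 s, in which the tool goes at most 62.5 mm and 10.7 degrees, less where a joint would pass 70% of its speed; a pose out of reach is approached as far as the arm can. A call with a gripper value outside its range is refused whole. The fingers move at their own pace and stop on an object; "force" is the grip in N (left out, the last holds). Time passes only in rows, so rows that do not move let the fingers close. It gives the time, the measured TCP pose, the force, the opening and the grip force at its end, in the units of the state.
- robot.observe(): the state, without advancing time (a new reading comes with each control period).
- robot.read_camera(name): name is "scene" or "top"; returns a dict with "img" (480x640x3 uint8, red, green, blue), "fovy" (degrees; the focal length in pixels is half the picture's height over the tangent of half this angle, whatever the lens; pixels are square), "cx", "cy" (the principal point, pixels), "R" (3x3) and "t" (3): a world point X has camera coordinates R X + t. Camera axes: x right, y down, z forward; pixel columns grow to the right and rows downward; lengths in m; the calibration is good to about 2 mm. A picture is of the moment at which its call begins. There is no depth.
- robot.hand_in(): hands the job in; it is judged then, once.
Trained networks look in a picture, given as the dict that the camera call returned (one of the last four; its "shot" number tells which), for a name from the list of things; names that differ only in an ending like _2 or _b are one class to them, and where a whole thing is asked for, a point or a joint stands for the part that bears it (a point fixed in the world has none). Each returns a list of dicts, best first, with "score" (0 to 1); they miss things now and then, are a little off and sometimes report something else, mostly with a low value. They report only what shows in the picture. A call takes as long as a camera call.
- robot.search_frame(target, picture): "centre" ([x, y, z] in m, in world coordinates, good to about 4 mm: the middle of the surface that is visible of it).
- robot.trace(target, picture): "pixels" (480x640 bool, what is visible of it).
The state is a dict: "time": time; "qpos": joint angles; "qvel": joint speeds; "joint_efforts": joint torques, N m; "tool_pos": TCP position; "tool_rot": TCP orientation; "contact_force": force on the tool from outside, world axes, zero at the start; "torque": the same for the moment, N m; "opening": finger opening in m; "grip_force": force on a finger pad.
Only numpy, scipy, OpenCV 4.12 (cv2) and the standard library are available. Lean on these libraries where they do the work, as an engineer would, in place of code of your own. Each camera call takes 0.05 s, during which the arm holds its last target. There are 200 camera calls.

## Working session

There is one attempt and no reset: what is moved stays moved. The work goes in short steps, Python scripts to look and compute and a tool call to move; the robot and the scene stay as the last step left them, time stands still between calls to the robot, and variables do not carry over. Pictures are saved under pics/ and viewed, at most 10 in all, crops included, and the job is handed in when it is done.

Besides the shell and the picture viewer there is one more tool, called as name(argument=value, ...), one argument or row to a line, values as JSON. apply_moves: Moves the arm, as the interface text tells. Its arguments: {"type":"object","properties":{"motion":{"type":"string"},"force":{"type":"number"}},"required":["motion"]}

```bash
mkdir -p pics; ls
python3 - <<'E'
from cell import robot
import cv2,numpy as np
o=robot.observe();print({k:np.round(v,3).tolist() for k,v in o.items()})
for n in("scene","top"):
    p=robot.read_camera(n);cv2.imwrite(f"pics/{n}0.png",p["img"][:,:,::-1])
    print(n,p["fovy"],p["cx"],p["cy"],np.round(p["R"],3).tolist(),np.round(p["t"],3).tolist())
    for t in("lifter","lifter_grip","vial_1","tool_rack","beaker","tape_roll","bath_slot","rack_slot"):
        try:print(t,[(np.round(d["centre"],3).tolist(),round(d["score"],2)) for d in robot.search_frame(t,p)][:3])
        except Exception as e:print(t,e)
E
```

```text
pics
{'time': 0.0, 'qpos': [0.986, 0.343, 1.525, -0.0, 1.275, -0.146], 'qvel': [-0.002, -0.001, -0.001, 0.001, -0.001, -0.0], 'joint_efforts': [-0.003, -43.127, -24.42, 0.071, 0.056, -0.0], 'tool_pos': [0.223, 0.475, 0.201], 'tool_rot': [-3.14, -0.0, 2.703], 'contact_force': [-1.191, -0.175, -0.37], 'torque': [0.026, 0.003, 0.036], 'grip_force': 0.0, 'opening': 0.092}
scene 46.38304163263932 327.48603537166787 243.94421133909748 [[0.539, -0.842, -0.014], [-0.533, -0.328, -0.78], [0.652, 0.428, -0.626]] [-0.359, 0.309, 0.947]
lifter [([0.416, 0.014, 0.13], 0.77), ([0.544, -0.296, 0.06], 0.65)]
lifter_grip [([0.416, 0.016, 0.126], 0.84)]
vial_1 [([0.414, -0.041, 0.101], 0.65), ([0.425, 0.064, 0.101], 0.47)]
tool_rack [([0.545, -0.301, 0.056], 0.56)]
beaker [([0.572, -0.097, 0.058], 0.73)]
tape_roll [([0.396, -0.438, 0.019], 0.9)]
bath_slot [([0.39, -0.016, 0.072], 0.76)]
rack_slot [([0.546, -0.298, 0.061], 0.85), ([0.543, -0.299, 0.053], 0.73)]
top 46.17666722446977 317.57419836056977 237.84544899004308 [[0.014, -1.0, -0.007], [-0.985, -0.012, -0.173], [0.173, 0.009, -0.985]] [-0.13, 0.506, 1.321]
lifter [([0.422, 0.014, 0.155], 0.66)]
lifter_grip [([0.42, 0.012, 0.151], 0.68)]
vial_1 [([0.413, -0.038, 0.102], 0.43)]
tool_rack [([0.557, -0.284, 0.059], 0.84)]
beaker [([0.591, -0.087, 0.03], 0.74)]
tape_roll [([0.402, -0.438, 0.023], 0.98)]
bath_slot [([0.411, 0.006, 0.086], 0.69)]
rack_slot [([0.56, -0.281, 0.07], 0.57)]
```

View pics/scene0.png

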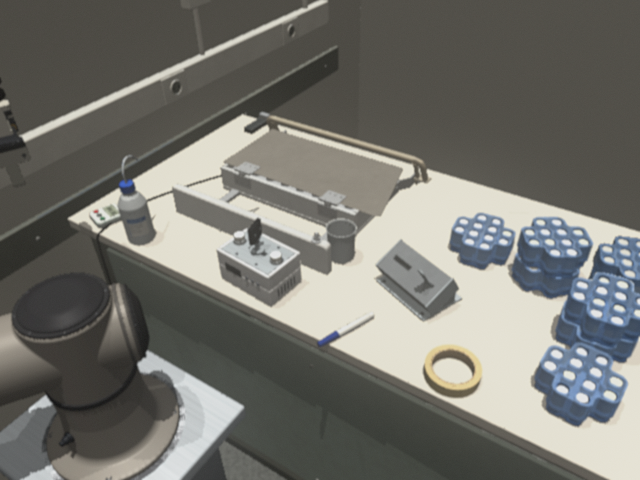

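View pics/top0.png

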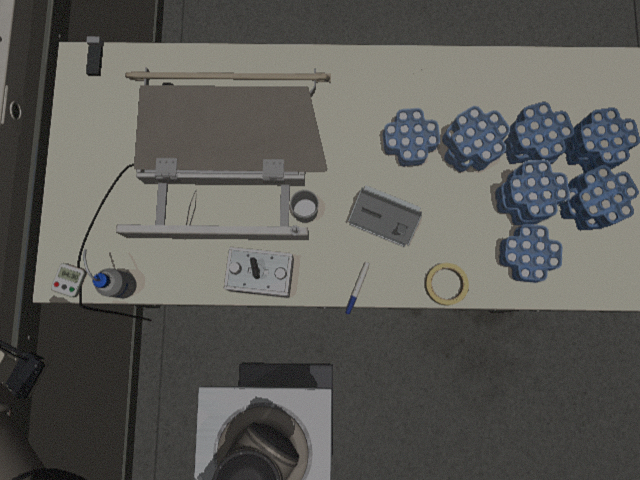

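The scene view shows the bath at (258,262) with the handle at (255,233), the beaker at (341,240) and the rack at (417,278). In the top view the handle is at (255,268), the wide slot near (371,210) and the narrow slot with the spatula near (402,229).

Run:
```python
import cv2,numpy as np
s=cv2.imread("pics/scene0.png");t=cv2.imread("pics/top0.png")
def c(i,x,y):return cv2.resize(i[y:y+75,x:x+100],(400,300),interpolation=cv2.INTER_CUBIC)
cv2.imwrite("pics/crops.png",np.vstack([np.hstack([c(t,210,235),c(t,335,180)]),np.hstack([c(s,210,215),c(s,368,235)])]))
```

```text
(no output)
```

View pics/crops.png

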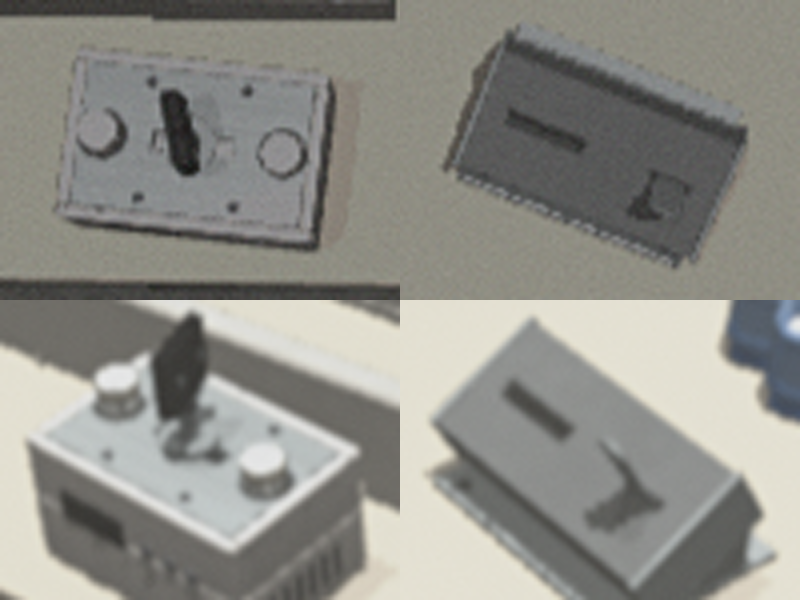

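The top-left crop shows vial caps at (100,133) and (281,153), with the handle running from (172,95) to (186,172). The wide slot centre is at about (546,130) in the top crop and (537,410) in the scene crop. I'll triangulate these.

```bash
cat > h.py <<'E'
from cell import robot
import cv2,numpy as np
from scipy.optimize import least_squares
def K(p):
    f=p["img"].shape[0]/2/np.tan(np.radians(p["fovy"])/2)
    return f
def proj(p,X):
    c=np.atleast_2d(X)@np.array(p["R"]).T+p["t"]; return c[:,:2]/c[:,2:]*K(p)+[p["cx"],p["cy"]]
def ray(p,u):
    R=np.array(p["R"]);d=R.T@np.array([(u[0]-p["cx"])/K(p),(u[1]-p["cy"])/K(p),1]);return -R.T@p["t"],d
def atz(p,u,z):
    o,d=ray(p,u);return o+d*(z-o[2])/d[2]
def tri(a,u,b,v):
    s=least_squares(lambda X:np.r_[proj(a,X)[0]-u,proj(b,X)[0]-v],[.45,-.1,.1]);return s.x,np.abs(s.fun).max()
E
python3 - <<'E'
from h import *
S=robot.read_camera("scene");T=robot.read_camera("top")
np.set_printoptions(precision=4,suppress=True)
print("cam",ray(T,(0,0))[0],ray(S,(0,0))[0])
t=lambda x,y:(210+x/4,235+y/4)
t2=lambda x,y:(335+(x-400)/4,180+y/4)
s=lambda x,y:(210+x/4,215+(y-300)/4)
s2=lambda x,y:(368+(x-400)/4,235+(y-300)/4)
a=atz(T,t(100,131),.103);b=atz(T,t(281,152),.103);print("vial top",a,b,(a+b)/2,np.linalg.norm(a-b),np.degrees(np.arctan2(*(a-b)[:2])))
a=atz(S,s(118,377),.103);b=atz(S,s(265,458),.103);print("vial scn",a,b,(a+b)/2,np.linalg.norm(a-b),np.degrees(np.arctan2(*(a-b)[:2])))
# plate edges yaw
for u,v in(((80,52),(328,77)),((60,213),(312,240))):
    a,b=atz(T,t(*u),.085),atz(T,t(*v),.085);print("edge",np.degrees(np.arctan2(*(a-b)[:2])),np.linalg.norm(a-b))
a,b=atz(S,s(30,440),.085),atz(S,s(235,550),.085);print("edge s",np.degrees(np.arctan2(*(a-b)[:2])),np.linalg.norm(a-b))
# handle top
a,b=atz(T,t(170,94),.156),atz(T,t(186,172),.156);print("handle",a,b,(a+b)/2,np.degrees(np.arctan2(*(b-a)[:2])),np.linalg.norm(a-b))
for n,u,v in(("slot c",(546,130),(537,410)),("slotL",(507,116),(507,387)),("slotR",(585,145),(568,433))):
    print(n,*tri(T,t2(*u),S,s2(*v)))
for n,u,v,z in(("back",(520,25),(745,125),.09),("front",(455,172),(683,262),.04),("slot",(507,116),(585,145),.07)):
    a,b=atz(T,t2(*u),z),atz(T,t2(*v),z);print(n,a,b,np.degrees(np.arctan2(*(a-b)[:2])),np.linalg.norm(a-b))
for n,u,v,z in(("back s",(530,320),(740,475),.09),("front s",(432,420),(632,587),.05),("slot s",(507,387),(568,433),.07)):
    a,b=atz(S,s2(*u),z),atz(S,s2(*v),z);print(n,a,b,np.degrees(np.arctan2(*(a-b)[:2])),np.linalg.norm(a-b))
E
```

```text
cam [ 0.2714 -0.1359  1.3878] [-0.2591 -0.6059  0.8281]
vial top [0.425 0.065 0.103] [ 0.4142 -0.0393  0.103 ] [0.4196 0.0129 0.103 ] 0.10488764375521467 5.901293644965901
vial scn [0.4257 0.0667 0.103 ] [ 0.4128 -0.0401  0.103 ] [0.4192 0.0133 0.103 ] 0.10751078628834912 6.899061984925509
edge 5.0885111923915884 0.1463048228955124
edge 5.343821584885952 0.14693277362798224
edge s 4.689711771024354 0.14453287528169578
handle [0.4397 0.0188 0.156 ] [0.3966 0.0086 0.156 ] [0.4181 0.0137 0.156 ] -103.37539615969683 0.04426841074429387
slot c [ 0.5663 -0.2508  0.0648] 0.5753310318988838
slotL [ 0.5753 -0.2281  0.0639] 0.3039183493061728
slotR [ 0.5567 -0.2736  0.0666] 0.7407279216213283
back [ 0.6253 -0.2347  0.09  ] [ 0.566  -0.3671  0.09  ] 24.11016728225925 0.14508999938560746
front [ 0.5459 -0.1988  0.04  ] [ 0.492 -0.337  0.04 ] 21.309691241492988 0.14836876833082313
slot [ 0.5744 -0.2284  0.07  ] [ 0.5572 -0.275   0.07  ] 20.265679674108263 0.04966591921487594
back s [ 0.6018 -0.2256  0.09  ] [ 0.5464 -0.3673  0.09  ] 21.325062295630616 0.1521291017916715
front s [ 0.545  -0.1996  0.05  ] [ 0.4875 -0.3415  0.05  ] 22.067334485949207 0.15320557575936852
slot s [ 0.5681 -0.2307  0.07  ] [ 0.5519 -0.2739  0.07  ] 20.534721354936867 0.046201418229846
```

apply_moves(
  motion="60 0 0 -1 0 0 0.1765;60 0 0 -1 0 0 0.1765;60 0 0 -1 0 0 0.1765;60 0 0 -1 0 0 0.1765;60 0 0 -1 0 0 0.1765;60 0 0 -1 0 0 0.1765;60 0 0 -1 0 0 0.1765;60 0 0 -1 0 0 0.1765;60 0 0 -1 0 0 0.1765;60 0 0 -1 0 0 0.1765;60 0 0 -1 0 0 0.1765;60 0 0 -1 0 0 0.1765;60 0 0 0 0 0 0.1765;60 0 0 0 0 0 0.1765;60 0 0 0 0 0 0",
  force=40,
)

```text
time: 2.88
tool_pos: [0.223, 0.4753, 0.3214]
tool_rot: [-3.142, -0.0, 0.233]
contact_force: [-0.4, 0.8, -0.5]
opening: 0.0551
grip_force: 0.0
```

apply_moves(
  motion="60 0.8 5 0 0 0 0;60 0.8 5 0 0 0 0;60 0.8 5 0 0 0 0;60 0.8 5 0 0 0 0;60 0.8 5 0 0 0 0;60 0.8 5 0 0 0 0;60 0.8 5 0 0 0 0;60 0.8 5 0 0 0 0;60 0.8 5 0 0 0 0;60 1.1 4.5 0 0 0 0;60 0 0 5 0 0 0;60 0 0 5 0 0 0;60 0 0 2 0 0 0;60 0 0 0 0 0 0",
)

```text
time: 4.62
tool_pos: [0.4166, 0.0127, 0.2004]
tool_rot: [-3.14, 0.003, 0.235]
contact_force: [0.0, -0.5, 0.0]
opening: 0.0552
grip_force: 0.0
```

Run:
```python
from h import *
S=robot.read_camera("scene");T=robot.read_camera("top")
o=robot.observe();print(o["tool_pos"],o["tool_rot"],np.round(o["qpos"],3),o["time"])
c=lambda i,x,y:cv2.resize(i["img"][y:y+75,x:x+100,::-1],(400,300),interpolation=cv2.INTER_CUBIC)
cv2.imwrite("pics/a1.png",np.hstack([c(T,210,235),c(S,210,200)]))
```

```text
[0.41814845 0.01254207 0.202325  ] [ 3.14117065e+00 -1.38502512e-03  2.33782497e-01] [-0.154  0.144  1.79   0.     1.207  1.183] 4.725
```

View pics/a1.png

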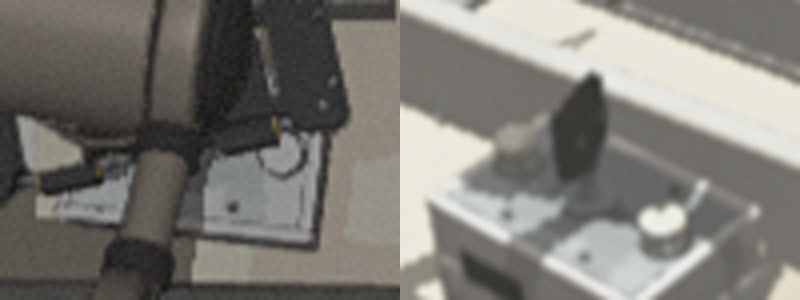

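The top crop shows the fingers straddling the bath centre at (70,178) and (250,135). In the scene crop the handle is still upright and free at (580,130), so I'll descend and grip.

apply_moves(
  motion="60 0.1 0 3 0 0 0;60 0 0 3 0 0 0;60 0 0 2.2 0 0 0;60 0 0 0 0 0 0;0 0 0 0 0 0 0;0 0 0 0 0 0 0;0 0 0 0 0 0 0;0 0 0 0 0 0 0;0 0 0 0 0 0 0",
  force=25,
)

```text
time: 5.85
tool_pos: [0.4185, 0.0129, 0.1195]
tool_rot: [-3.141, -0.0, 0.232]
contact_force: [0.6, -0.4, -2.1]
opening: 0.0119
grip_force: 24.8
```

apply_moves(
  motion="0 0 0 -0.2 0 0 0;0 0 0 0 0 0 -0.155;0 0 0 0 0 0 -0.155;0 0 0 0 0 0 -0.155;0 0 0 0 0 0 -0.155;0 0 0 0 0 0 -0.155;0 0 0 0 0 0 -0.155;0 0 0 0 0 0 -0.155;0 0 0 0 0 0 -0.158;0 0 0 0 0 0 0;0 0 0 0 0 0 0",
  force=45,
)

```text
time: 7.22
tool_pos: [0.4192, 0.0129, 0.1217]
tool_rot: [3.14, -0.0, 1.472]
contact_force: [3.2, 1.0, -0.9]
opening: 0.0115
grip_force: 44.7
```

Aligned with little load, so I'll draw it out slowly at first to check that the foot passes.

apply_moves(
  motion="0 0 0 -0.4 0 0 0;0 0 0 -0.4 0 0 0;0 0 0 -0.4 0 0 0;0 0 0 0 0 0 0",
)

```text
time: 7.72
tool_pos: [0.4187, 0.0127, 0.134]
tool_rot: [3.141, 0.0, 1.475]
contact_force: [2.7, 0.2, -0.5]
opening: 0.0112
grip_force: 44.7
```

apply_moves(
  motion="0 0 0 -1.5 0 0 0;0 0 0 -1.5 0 0 0;0 0 0 -3 0 0 0;0 0 0 -4 0 0 0;0 0 0 -2 0 0 0.07;0 0 0 0 0 0 0.14;0 0 0 0 0 0 0.07;0 0 0 0 -0.09 0 0;0 0 0 0 -0.145 0 0;0 0 0 0 -0.145 0 0;0 0 0 0 -0.1436 0 0;0 0 0 0 0 0 0;0 0 0 0 0 0 0",
)

```text
time: 9.35
tool_pos: [0.4189, 0.0128, 0.2539]
tool_rot: [2.62, 0.0, 1.195]
contact_force: [-0.0, -0.1, -1.2]
opening: 0.0112
grip_force: 44.9
```

```bash
cat >> h.py <<'E'
from scipy.spatial.transform import Rotation as Ro
def slotR(phi=21.5):
    p=np.radians(phi);ry=np.array([np.sin(p),np.cos(p),0]);rx=np.array([np.cos(p),-np.sin(p),0]);z=np.array([0,0,1.])
    zs=.8660254*z-.5*rx;xs=.8660254*rx+.5*z;return np.c_[xs,ry,zs]
def go(target,Rs):
    o=robot.observe();R=Ro.from_euler("xyz",o["tool_rot"]).as_matrix()
    Rt=np.c_[Rs[:,1],Rs[:,0],-Rs[:,2]]
    print(o["time"],"tcp",np.round(o["tool_pos"],4),"shift cm",np.round(R.T@(np.array(target)-o["tool_pos"])*100,2),"rotvec",np.round(Ro.from_matrix(R.T@Rt).as_rotvec(),4))
E
python3 - <<'E'
from h import *
Rs=slotR();c=np.array([.566,-.251,.065])
go(c+.115*Rs[:,2],Rs);print(np.round(robot.observe()["qpos"],2))
E
```

```text
9.35 tcp [0.4189 0.0128 0.2539] shift cm [-19.13  10.83  16.53] rotvec [-0.0019  0.0005 -0.0007]
[-0.   -0.16  2.08 -0.27  0.76  0.52]
```

apply_moves(
  motion="0 -3 1.8 0 0 0 0;0 -4 2.2 0 0 0 0;0 -4 2.2 0 0 0 0;0 -4 2.2 0 0 0 0;0 -4.1 2.4 4 0 0 0;0 0 0 5 0 0 0;0 0 0 4 0 0 0;0 0 0 3.5 0 0 0;0 0 0 0 0 0 0;0 0 0 0 0 0 0",
)

```text
time: 10.6
tool_pos: [0.5126, -0.2302, 0.1653]
tool_rot: [2.618, -0.0, 1.195]
contact_force: [-0.1, -0.1, -0.8]
opening: 0.0112
grip_force: 44.9
```

Run:
```python
from h import *
S=robot.read_camera("scene");T=robot.read_camera("top")
Rs=slotR();c=np.array([.566,-.251,.065]);go(c+.115*Rs[:,2],Rs)
o=robot.observe();R=Ro.from_euler("xyz",o["tool_rot"]).as_matrix();tip=np.array(o["tool_pos"])+.066*R[:,2]
print("foot tip",tip,"S",proj(S,tip),"T",proj(T,tip),"slot S",proj(S,c),"T",proj(T,c))
def c_(i,x,y,w=100,h=75,k=(400,300)):return cv2.resize(i["img"][y:y+h,x:x+w,::-1],k,interpolation=cv2.INTER_CUBIC)
cv2.imwrite("pics/b1.png",np.vstack([np.hstack([c_(T,335,170),c_(S,368,225)]),np.hstack([c_(T,300,130,200,150),c_(S,320,170,200,150)])]))
```

```text
10.7 tcp [ 0.5125 -0.23    0.1661] shift cm [ 0.01 -0.08  0.13] rotvec [ 0.0022  0.0007 -0.0006]
foot tip [ 0.54335043 -0.24222824  0.10904926] S [[395.38460086 250.59505411]] T [[368.9066181  218.36053982]] slot S [[402.84698653 262.44239862]] T [[371.022134   212.97553021]]
```

View pics/b1.png

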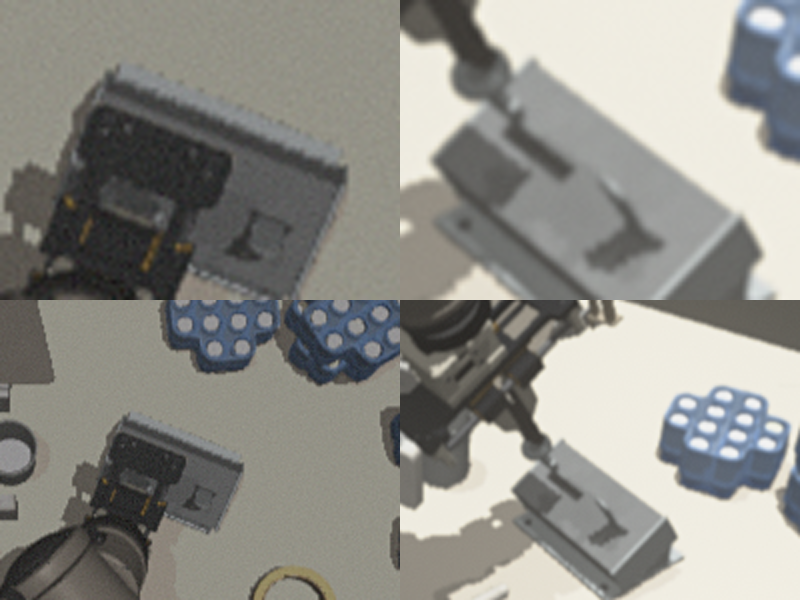

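The foot is hanging just outside the slot mouth. In the scene crop the collar is at (478,78) and the foot tip near (515,112), pointing at the slot at (540,150). I'll zoom in with the predicted outlines overlaid.

```bash
cat >> h.py <<'E'
def overlay(name,x,y,w,h,fn,c,Rs,adv=0):
    p=robot.read_camera(name);k=800/w
    im=cv2.resize(p["img"][y:y+h,x:x+w,::-1],(800,int(h*k)),interpolation=cv2.INTER_CUBIC)
    o=robot.observe();R=Ro.from_euler("xyz",o["tool_rot"]).as_matrix();g=np.array(o["tool_pos"])-.015*R[:,2]
    def dr(P,col):
        q=((proj(p,P)-[x,y]+.5)*k).astype(int);cv2.polylines(im,[q.reshape(-1,1,2)],True,col,1)
    X,Y,Z=R[:,1],R[:,0],-R[:,2]
    dr([g+s*Y-z*Z for s,z in((-.017,.081),(.017,.081),(.02,.073),(.02,.061),(-.02,.061),(-.02,.073))],(0,0,255))
    a=np.linspace(0,6.28,30);dr([g-.05*Z+.016*(np.cos(t)*X+np.sin(t)*Y) for t in a],(0,255,0))
    dr([c+i*.005*Rs[:,0]+j*.024*Rs[:,1] for i,j in((1,1),(1,-1),(-1,-1),(-1,1))],(255,0,0))
    cv2.imwrite(fn,im)
E
python3 - <<'E'
from h import *
overlay("scene",372,230,60,45,"pics/b2.png",np.array([.566,-.251,.065]),slotR())
E
```

```text
(no output)
```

View pics/b2.png

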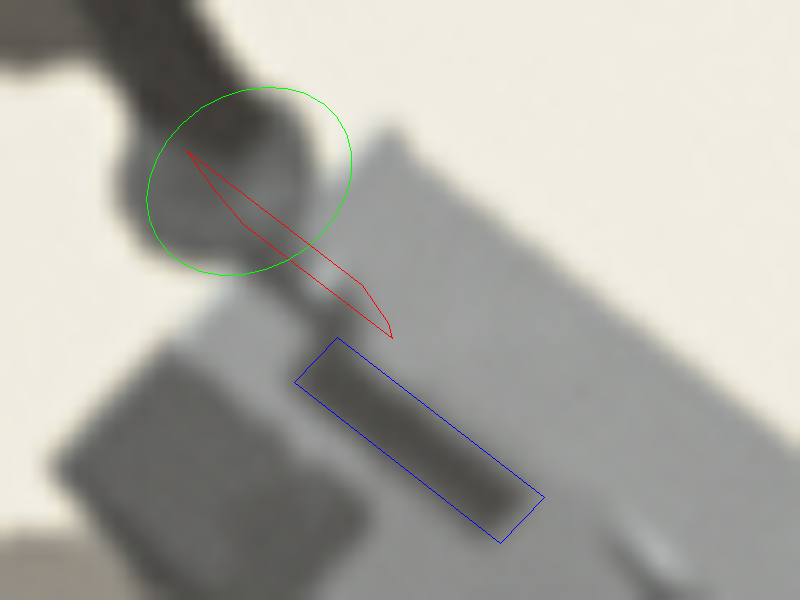

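In the scene view the collar and foot sit about 2 px left of the prediction. I'll measure the slot from the first images and the lifter by background subtraction.

Run:
```python
from h import *
np.set_printoptions(precision=3,suppress=True)
S=robot.read_camera("scene");T=robot.read_camera("top")
Rs=slotR();c=np.array([.566,-.251,.065])
# slot: fit a soft dark rectangle (projected 3D slot) in each initial image
for nm,p in(("scene0",S),("top0",T)):
    g=cv2.imread(f"pics/{nm}.png",0).astype(np.float32)
    u0=proj(p,c)[0];x,y=(u0-16).astype(int);k=8
    big=cv2.resize(cv2.GaussianBlur(g,(0,0),.7)[y:y+32,x:x+32],None,fx=k,fy=k,interpolation=cv2.INTER_LINEAR)
    best=None
    for phi in np.arange(18,26,1.):
        R_=slotR(phi)
        quad=proj(p,[c+i*.005*R_[:,0]+j*.024*R_[:,1] for i,j in((1,1),(1,-1),(-1,-1),(-1,1))])
        q=((quad-[x,y]+.5)*k).astype(np.int32)
        m=np.zeros(big.shape,np.float32);cv2.fillPoly(m,[q],1)
        m=cv2.GaussianBlur(m,(0,0),.7*k)
        bx=cv2.boundingRect(q);t=m[bx[1]-20:bx[1]+bx[3]+20,bx[0]-20:bx[0]+bx[2]+20]
        r=cv2.matchTemplate(255-big,t,cv2.TM_CCOEFF_NORMED);_,v,_,l=cv2.minMaxLoc(r)
        d=(np.array(l)-[bx[0]-20,bx[1]-20])/k
        if best is None or v>best[0]:best=(v,phi,d,u0+d)
    print(nm,best)
    if nm=="scene0":us=best[3]
    else:ut=best[3]
print("slot",tri(T,ut,S,us))
# lifter now
d=cv2.absdiff(S["img"],cv2.imread("pics/scene0.png")[:,:,::-1]).sum(2).astype(float)
L=robot.trace("lifter",S)
print([(l["score"],l["pixels"].sum()) for l in L])
if L:
    ys,xs=np.nonzero(L[0]["pixels"]);print(xs.min(),xs.max(),ys.min(),ys.max())
x,y,w,h=365,205,60,60;k=10
im=cv2.resize(S["img"][y:y+h,x:x+w,::-1],(600,600),interpolation=cv2.INTER_CUBIC)
o=robot.observe();R=Ro.from_euler("xyz",o["tool_rot"]).as_matrix();g=np.array(o["tool_pos"])-.015*R[:,2];X,Y,Z=R[:,1],R[:,0],-R[:,2]
def dr(P,col):
    q=((proj(S,P)-[x,y]+.5)*k).astype(int);cv2.polylines(im,[q.reshape(-1,1,2)],True,col,1)
for sx in(-.003,.003):dr([g+sx*X+s*Y-z*Z for s,z in((-.017,.081),(.017,.081),(.02,.073),(.02,.061),(-.02,.061),(-.02,.073))],(0,0,255))
for z in(.045,.05):dr([g-z*Z+.016*(np.cos(t)*X+np.sin(t)*Y) for t in np.linspace(0,6.28,30)],(0,255,0))
for sx in(-.006,.006):dr([g+sx*X+s*Y+z*Z for s,z in((-.023,-.021),(.023,-.021),(.023,.021),(-.023,.021))],(255,255,0))
if L:
    m=cv2.resize(L[0]["pixels"][y:y+h,x:x+w].astype(np.uint8),(600,600),interpolation=cv2.INTER_NEAREST)
    cv2.drawContours(im,cv2.findContours(m,0,1)[0],-1,(255,0,255),1)
cv2.imwrite("pics/b3.png",im)
```

```text
scene0 (0.9850109815597534, np.float64(21.0), array([-1.   , -0.125]), array([401.847, 262.317]))
top0 (0.9819529056549072, np.float64(23.0), array([ 0.125, -0.5  ]), array([371.147, 212.476]))
slot (array([ 0.566, -0.25 ,  0.065]), np.float64(0.5936041072670264))
[(0.91, np.int64(374))]
375 398 222 255
```

View pics/b3.png

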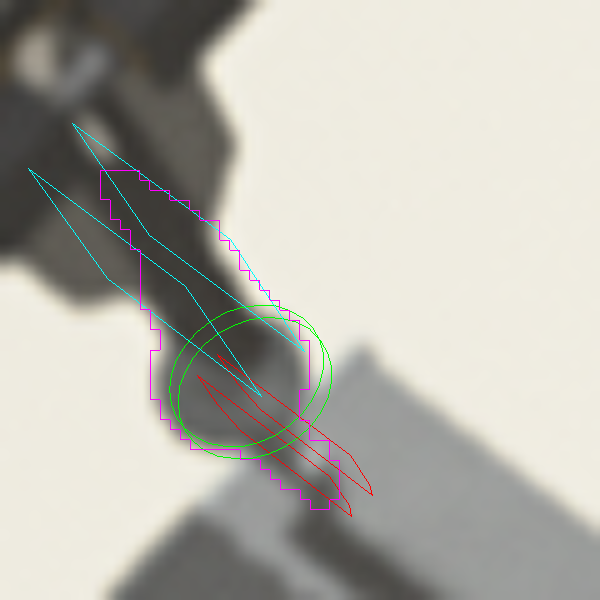

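Prediction and picture differ by about 2 mm along the slot and 1 mm across it. I'll correct for that and go in carefully.

apply_moves(
  motion="0 -0.2 0.1 1 0 0 0;0 0 0 1.5 0 0 0;0 0 0 1 0 0 0;0 0 0 0.7 0 0 0;0 0 0 0.4 0 0 0;0 0 0 0.4 0 0 0;0 0 0 0.4 0 0 0;0 0 0 0 0 0 0",
)

```text
time: 11.9
tool_pos: [0.5373, -0.2415, 0.1181]
tool_rot: [2.618, -0.0, 1.195]
contact_force: [-0.4, 1.0, -1.7]
opening: 0.0114
grip_force: 44.9
```

apply_moves(
  motion="0 0 0 0.4 0 0 0;0 0 0 0.4 0 0 0;0 0 0 0.3 0 0 0;0 0 0 0 0 0 0",
)

```text
time: 12.4
tool_pos: [0.5424, -0.2435, 0.1084]
tool_rot: [2.618, -0.0, 1.195]
contact_force: [-0.5, -0.2, -0.6]
opening: 0.0115
grip_force: 44.9
```

apply_moves(
  motion="0 0 0 0.4 0 0 0;0 0 0 0.4 0 0 0;0 0 0 0.3 0 0 0;0 0 0 0.2 0 0 0;0 0 0 0 0 0 0",
)

```text
time: 13.02
tool_pos: [0.5484, -0.2459, 0.0972]
tool_rot: [2.618, -0.0, 1.195]
contact_force: [0.3, 0.5, -2.0]
opening: 0.0112
grip_force: 44.9
```

apply_moves(
  motion="0 0 0 0.15 0 0 0;0 0 0 0.15 0 0 0;0 0 0 0 0 0 0",
)

```text
time: 13.4
tool_pos: [0.5493, -0.2461, 0.0964]
tool_rot: [2.617, 0.0, 1.195]
contact_force: [-15.8, 4.5, 17.0]
opening: 0.0118
grip_force: 45.1
```

The contact load along the axis came at the expected home depth (36 mm against 35 mm). Releasing slightly so I can check.

apply_moves(
  motion="40 0 0 0 0 0 0;40 0 0 0 0 0 0;40 0 0 0 0 0 0;40 0 0 0 0 0 0;40 0 0 -2 0 0 0;40 0 0 -3 0 0 0;40 0 0 -5 0 0 0;40 0 0 -5 0 0 0;40 0 0 0 0 0 0",
)

```text
time: 14.52
tool_pos: [0.4806, -0.2196, 0.2287]
tool_rot: [2.611, 0.002, 1.195]
contact_force: [0.7, -0.3, -0.3]
opening: 0.0372
grip_force: 0.0
```

Run:
```python
from h import *
S=robot.read_camera("scene");T=robot.read_camera("top")
c=lambda i,x,y,w,h:cv2.resize(i["img"][y:y+h,x:x+w,::-1],(400,400),interpolation=cv2.INTER_CUBIC)
cv2.imwrite("pics/d1.png",np.hstack([c(S,360,205,100,100),c(S,210,180,130,130)]))
print(robot.observe()["contact_force"],robot.search_frame("lifter_grip",S)[:2],proj(S,np.array([.566,-.2505,.065])+.05*slotR()[:,2]))
```

```text
[ 0.16964554  0.37261431 -0.7474371 ] [{'centre': [0.5387, -0.2483, 0.1067], 'score': 0.87}] [[394.82729063 250.89814556]]
```

View pics/d1.png

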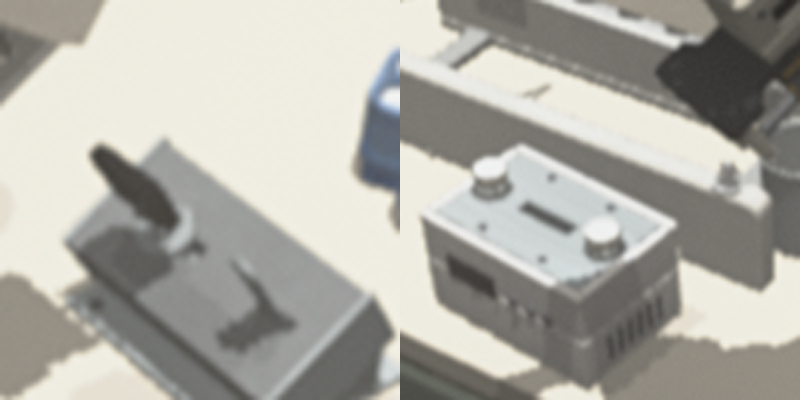

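The lifter sits in the wide slot with its collar on the face at (178,230), and the vials and bath are undisturbed. I'll do a gentle closed-finger push on the handle top to be sure it is fully home.

apply_moves(
  motion="0 0 0 0 0 0 0;0 0 0 0 0 0 0;0 0 0 2 0 0 0;0 0 0 4 0 0 0;0 0 0 3 0 0 0;0 0 0 1.5 0 0 0;0 0 0 0.5 0 0 0;0 0 0 0 0 0 0",
)

```text
time: 15.68
tool_pos: [0.5313, -0.2392, 0.1298]
tool_rot: [2.618, -0.0, 1.195]
contact_force: [0.3, 0.3, -0.3]
opening: 0.0007
grip_force: 0.0
```

Run:
```python
from h import *
Rs=slotR();go(np.array([.566,-.2505,.065])+.071*Rs[:,2],Rs)
```

```text
15.675 tcp [ 0.5313 -0.2392  0.1298] shift cm [ 0.22 -0.09  0.33] rotvec [ 0.0003  0.0003 -0.0006]
```

apply_moves(
  motion="0 0 0 0.15 0 0 0;0 0 0 0.1 0 0 0;0 0 0 0 0 0 0",
)

```text
time: 16.05
tool_pos: [0.5325, -0.2397, 0.1278]
tool_rot: [2.617, 0.0, 1.195]
contact_force: [0.1, -0.6, 0.2]
opening: 0.0005
grip_force: 0.0
```

apply_moves(
  motion="0 0 0 0.1 0 0 0;0 0 0 0.1 0 0 0;0 0 0 0 0 0 0",
)

```text
time: 16.42
tool_pos: [0.5333, -0.24, 0.1255]
tool_rot: [2.618, -0.0, 1.195]
contact_force: [-0.1, 0.5, 0.1]
opening: 0.0003
grip_force: 0.0
```

apply_moves(
  motion="0 0 0 0.1 0 0 0;0 0 0 0.1 0 0 0;0 0 0 0 0 0 0",
)

```text
time: 16.8
tool_pos: [0.5343, -0.2404, 0.1238]
tool_rot: [2.618, -0.0, 1.195]
contact_force: [-0.2, 0.6, -0.8]
opening: 0.0006
grip_force: 0.0
```

apply_moves(
  motion="0 0 0 0.1 0 0 0;0 0 0 0.1 0 0 0;0 0 0 0 0 0 0",
)

```text
time: 17.18
tool_pos: [0.5352, -0.2407, 0.122]
tool_rot: [2.618, -0.0, 1.195]
contact_force: [0.7, -0.3, 0.7]
opening: 0.0007
grip_force: 0.0
```

Run:
```python
from h import *
S=robot.read_camera("scene")
im=cv2.resize(S["img"][215:275,360:440,::-1],(800,600),interpolation=cv2.INTER_CUBIC)
Rs=slotR();c=np.array([.566,-.2505,.065]);X,Y,Z=Rs.T
def dr(P,col):
    q=((proj(S,P)-[1,0]-[360,215]+.5)*10).astype(int);cv2.polylines(im,[q.reshape(-1,1,2)],True,col,1)
for z in(0,.005):dr([c+z*Z+.016*(np.cos(t)*X+np.sin(t)*Y) for t in np.linspace(0,6.28,30)],(0,255,0))
for sx in(-.006,.006):dr([c+sx*X+s*Y+z*Z for s,z in((-.023,.029),(.023,.029),(.023,.071),(-.023,.071))],(255,255,0))
cv2.imwrite("pics/e1.png",im)
```

```text
(no output)
```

View pics/e1.png

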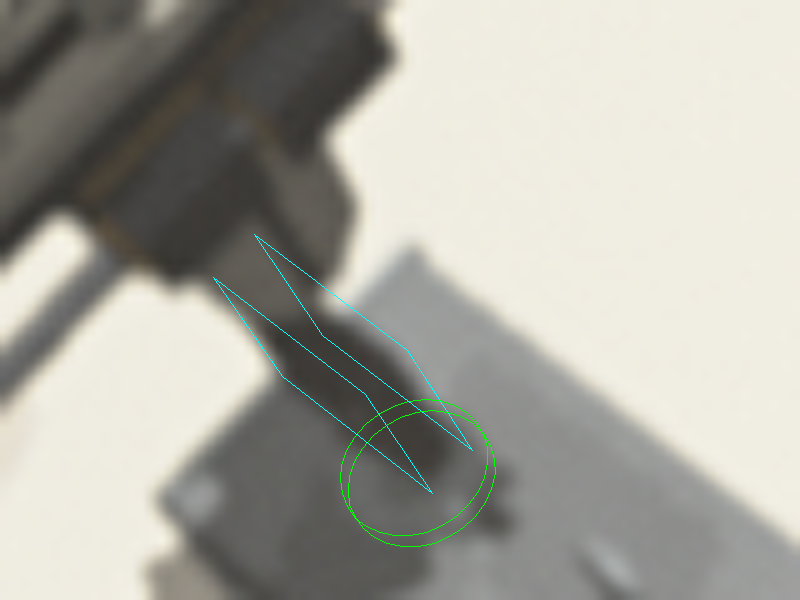

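The fingertips at (320,300) have nearly reached the handle top, and the handle and collar lie close to the model. I'll continue in small steps until I feel contact.

apply_moves(
  motion="0 0 0 0.1 0 0 0;0 0 0 0.1 0 0 0;0 0 0 0 0 0 0",
)

```text
time: 17.6
tool_pos: [0.5361, -0.2411, 0.1203]
tool_rot: [2.618, -0.0, 1.195]
contact_force: [0.1, -1.3, -0.1]
opening: 0.0004
grip_force: 0.0
```

apply_moves(
  motion="0 0 0 0.1 0 0 0;0 0 0 0.1 0 0 0;0 0 0 0 0 0 0",
)

```text
time: 17.98
tool_pos: [0.537, -0.2415, 0.1186]
tool_rot: [2.618, -0.0, 1.195]
contact_force: [-0.0, 1.0, 0.8]
opening: 0.0005
grip_force: 0.0
```

No contact yet, 10 mm below the expected handle top. I'll retreat and fit the lifter's silhouette numerically.

apply_moves(
  motion="0 0 0 -2 0 0 0;0 0 0 -4 0 0 0;0 0 0 -6 0 0 0;0 0 0 -6 0 0 0;0 0 0 -4 0 0 0;0 0 0 0 0 0 0",
)

```text
time: 18.73
tool_pos: [0.4349, -0.2016, 0.3128]
tool_rot: [2.611, 0.002, 1.194]
contact_force: [0.3, -0.1, -0.6]
opening: 0.0005
grip_force: 0.0
```

```bash
cat > fit.py <<'E'
from h import *
np.set_printoptions(precision=2,suppress=True)
def model(g,Rs,p,k=6,org=(0,0),size=(600,600),only=None):
    X,Y,Z=Rs.T;m=np.zeros(size,np.uint8)
    a=np.linspace(0,2*np.pi,24)
    hp=[(.023*np.sign(np.cos(t))*abs(np.cos(t))**.5,.021*np.sign(np.sin(t))*abs(np.sin(t))**.5) for t in a]
    parts=[[g+sx*X+s*Y+z*Z for sx in(-.006,.006) for s,z in hp],
     [g-z*Z+.016*(np.cos(t)*X+np.sin(t)*Y) for z in(.045,.05) for t in a],
     [g-z*Z+.004*(np.cos(t)*X+np.sin(t)*Y) for z in(.02,.05) for t in a]]
    for P in parts:
        q=((proj(p,P)-org+.5)*k).astype(np.int32);cv2.fillConvexPoly(m,cv2.convexHull(q.reshape(-1,1,2)),1)
    return m
E
python3 - <<'E'
from fit import *
Rs=slotR();c=np.array([.566,-.2505,.065]);k=6
for nm in("scene","top"):
    p=robot.read_camera(nm);L=robot.trace("lifter",p)
    if not L:print(nm,"none");continue
    org=(proj(p,c)[0]-50).astype(int)
    m=cv2.resize(L[0]["pixels"][org[1]:org[1]+100,org[0]:org[0]+100].astype(np.uint8),(600,600),interpolation=cv2.INTER_NEAREST)
    ys,xs=np.nonzero(m);print(nm,L[0]["score"],"mask centroid",xs.mean()/k+org[0],ys.mean()/k+org[1],"area",m.sum()/36)
    for z in(.05,.045,.04):
        M=model(c+z*Rs[:,2],Rs,p,org=org);y2,x2=np.nonzero(M)
        best=max((( (np.roll(M,(j,i),(0,1))&m).sum()/(np.roll(M,(j,i),(0,1))|m).sum(),i/k,j/k) for i in range(-30,31,3) for j in range(-30,31,3)))
        print(" z",z,"IoU0",(M&m).sum()/(M|m).sum(),"best IoU,shift px",np.array(best))
    if nm=="scene":
        im=cv2.resize(p["img"][230:275,370:430,::-1],(800,600),interpolation=cv2.INTER_CUBIC);cv2.imwrite("pics/f1.png",im)
    for d,n in zip(Rs.T,"xyz"):print(n,"10mm ->",(proj(p,c+.01*d)-proj(p,c))[0])
E
```

```text
scene 0.65 mask centroid 397.280303030303 256.491341991342 area 308.0
 z 0.05 IoU0 0.7601181683899557 best IoU,shift px [ 0.82 -1.5   0.  ]
 z 0.045 IoU0 0.727232988488999 best IoU,shift px [ 0.83 -2.   -1.  ]
 z 0.04 IoU0 0.6808435103663731 best IoU,shift px [ 0.83 -2.5  -2.  ]
x 10mm -> [ 3.28 -3.44]
y 10mm -> [-3.2  -2.49]
z 10mm -> [-1.52 -2.23]
top 0.62 mask centroid 369.7702380952381 216.9452380952381 area 280.0
 z 0.05 IoU0 0.9089880222578516 best IoU,shift px [0.91 0.   0.  ]
 z 0.045 IoU0 0.8629188590418166 best IoU,shift px [ 0.9 -0.5  0.5]
 z 0.04 IoU0 0.7977307245599928 best IoU,shift px [ 0.91 -0.5   1.5 ]
x 10mm -> [ 1.5  -3.72]
y 10mm -> [-3.88 -1.54]
z 10mm -> [-0.45  1.11]
```

View pics/f1.png

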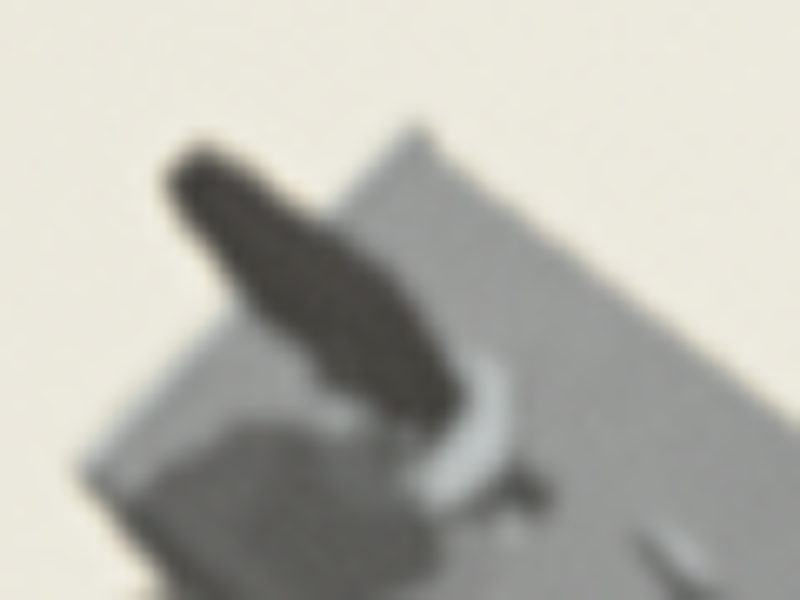

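The top-camera fit matches the home pose with zero shift. In this view the collar lies on the face, with its rim at (490,430) and the slot end at (540,495). I'll repeat the tactile probe a little deeper to resolve the mismatch.

apply_moves(
  motion="0 0 0 5 0 0 0;0 0 0 6 0 0 0;0 0 0 6 0 0 0;0 0 0 3 0 0 0;0 0 0 1.5 0 0 0;0 0 0 0.4 0 0 0;0 0 0 0.1 0 0 0;0 0 0 0.1 0 0 0;0 0 0 0 0 0 0",
)

```text
time: 20.05
tool_pos: [0.5376, -0.2418, 0.1188]
tool_rot: [2.616, 0.0, 1.195]
contact_force: [0.7, 0.1, -0.4]
opening: 0.0002
grip_force: 0.0
```

apply_moves(
  motion="0 0 0 0.1 0 0 0;0 0 0 0.1 0 0 0;0 0 0 0.1 0 0 0;0 0 0 0 0 0 0",
)

```text
time: 20.55
tool_pos: [0.5389, -0.2421, 0.1151]
tool_rot: [2.618, -0.0, 1.195]
contact_force: [0.1, -0.5, 0.5]
opening: 0.0008
grip_force: 0.0
```

Run:
```python
from fit import *
Rs=slotR();c=np.array([.566,-.2505,.065]);o=robot.observe()
print((np.array(o["tool_pos"])-c)@Rs*1000,o["contact_force"])
for nm in("scene","top"):
    p=robot.read_camera(nm)
    for t in("lifter","lifter_grip"):
        L=robot.trace(t,p)
        if L:
            ys,xs=np.nonzero(L[0]["pixels"]);print(nm,t,L[0]["score"],xs.mean(),ys.mean(),xs.min(),xs.max(),ys.min(),ys.max(),len(xs))
```

```text
[ 0.53 -2.16 57.5 ] [ 0.11 -0.45  0.51]
scene lifter 0.74 398.74013157894734 258.0855263157895 387 408 246 269 304
scene lifter_grip 0.73 399.0503597122302 257.91726618705036 388 408 246 268 278
top lifter 0.71 370.5798319327731 212.890756302521 363 378 208 219 119
top lifter_grip 0.46 370.990099009901 213.30693069306932 364 377 209 218 101
```

apply_moves(
  motion="0 0 0 0.1 0 0 0;0 0 0 0.1 0 0 0;0 0 0 0 0 0 0",
)

```text
time: 21.22
tool_pos: [0.5398, -0.2425, 0.1133]
tool_rot: [2.618, -0.0, 1.195]
contact_force: [-0.5, -0.4, -0.3]
opening: 0.0004
grip_force: 0.0
```

Run:
```python
from fit import *
p=robot.read_camera("scene");f=cv2.resize(cv2.imread("pics/f1.png",0),(60,45),interpolation=cv2.INTER_AREA)
n=cv2.cvtColor(p["img"],cv2.COLOR_RGB2GRAY)[230:275,370:430]
for nm,a in(("free",f),("now",n)):
    print(nm)
    for r in range(6,34):print(230+r,"".join("#@%*+=-:. "[min(9,int(v)//24)] for v in a[r,6:46]))
o=robot.observe();R=Ro.from_euler("xyz",o["tool_rot"]).as_matrix();t=np.array(o["tool_pos"])
print("cols from 376; tip proj",proj(p,t),"tip corners",proj(p,[t+a*R[:,0]+b*R[:,1] for a in(-.0095,.0095) for b in(-.01,.01)]))
```

```text
free
236                                         
237                                         
238                                         
239                         ...             
240         ...            .:::             
241        :-=-:.         .:--:.            
242       :=**+=-.       .:----:.           
243       -+%%**+-:     .:------::.         
244       -+%%%%*+=:.  .:---------:.        
245       .=*%%%%**=-:.:-----------:.       
246        -+%%%%%**+=--------------::.     
247        .-+%%%%%%**++=-------------:.    
248         .=*%%%%%%***+=-------------:.   
249          :=*%%%%*%***+==------------::. 
250           -+*%%%%*%****+=-------------:.
251           .=*%%%%%%*%***=--------------:
252           .-+*%%%%%%*%%*+=--------------
253           .:=+*%%%%%%%%%*+=-------------
254          .:--=+*%%%%%%%%%*=-------------
255         .:----=+**%%%%%%%*+=------------
256        .:------=+***%%%%%%*=------------
257       .:--------=+***%%%%%*+=:::--------
258      .:----------=+**%%%%%%*=-::--------
259     .:-----------==+**%%%%%*+-::--------
260    .:------
[... 851 characters left out ...]
       .=*%%%%%%%%%%*+=-------===---:
252           .=*%%%%%%%%%%%*+=-------------
253          .:=*%%%%%%%%%%%%*+=------------
254         .:=+***%%%%%%%%%%%*+====--------
255        .:=+++***%%%%%%%%%%**++===--=----
256       .:=++++++**%%%%%%%%%%**+++===----=
257      .:=++++++++**%%%%%%%%%%*++++===-===
258     .:=++*+++++++**%%%%%%%%%**++++====-=
259    .:=+***+++++++****%%%%%%%%*+++*++====
260   .:=++***+++++++++***%%%%%%**++***++==-
261  .:===+++++++++*++++++**%%%%**+++***+===
262  :======++++++****++++****%**++++**++==-
263 :===---=+++++++***+++++*****++++**++==--
cols from 376; tip proj [[394.85 249.91]] tip corners [[394.57 255.92]
 [401.44 248.75]
 [388.33 251.07]
 [395.14 243.98]]
```

Inconclusive. A more decisive test is to re-grip the handle and push along the slot: immediate resistance means it is home.

apply_moves(
  motion="0 0 0 -2 0 0 0;40 0 0 -2 0 0 0;40 0 0 0 0 0 0;40 0 0 0 0 0 0;40 0 0 2 0 0 0;40 0 0 2 0 0 0;40 0 0 1 0 0 0;40 0 0 0 0 0 0;0 0 0 0 0 0 0;0 0 0 0 0 0 0;0 0 0 0 0 0 0;0 0 0 0 0 0 0",
  force=15,
)

```text
time: 22.78
tool_pos: [0.5443, -0.2443, 0.1051]
tool_rot: [2.618, -0.0, 1.195]
contact_force: [-3.3, 1.6, 2.1]
opening: 0.0117
grip_force: 15.0
```

apply_moves(
  motion="0 0 0 0 0 0 0;0 0 0 0.1 0 0 0;0 0 0 0.1 0 0 0;0 0 0 0 0 0 0",
  force=45,
)

```text
time: 23.28
tool_pos: [0.545, -0.2445, 0.105]
tool_rot: [2.616, 0.0, 1.195]
contact_force: [-18.0, 5.6, 24.0]
opening: 0.0098
grip_force: 45.3
```

Immediate axial resistance of 30 N, so the collar is seated. Release and clear.

apply_moves(
  motion="45 0 0 0 0 0 0;45 0 0 0 0 0 0;45 0 0 0 0 0 0;45 0 0 0 0 0 0;45 0 0 -2 0 0 0;45 0 0 -4 0 0 0;45 0 0 -5 0 0 0;45 0 0 -5 0 0 0;45 0 0 -4 0 0 0;45 0 0 0 0 0 0;45 0 0 0 0 0 0",
)

```text
time: 24.65
tool_pos: [0.4523, -0.208, 0.2755]
tool_rot: [2.619, -0.0, 1.195]
contact_force: [0.5, 1.0, -0.8]
opening: 0.0412
grip_force: 0.0
```

Run:
```python
from fit import *
from itertools import product
Rs=slotR(22);c=np.array([.566,-.2505,.065]);k=6;D=[]
for nm in("scene","top"):
    p=robot.read_camera(nm);L=robot.trace("lifter",p)
    if not L:continue
    org=(proj(p,c)[0]-50).astype(int)
    D.append((p,org,cv2.resize(L[0]["pixels"][org[1]:org[1]+100,org[0]:org[0]+100].astype(np.uint8),(600,600),interpolation=cv2.INTER_NEAREST)))
    print(nm,[np.round(d["centre"],3) for t in("beaker","tape_roll","vial_1","lifter_grip") for d in robot.search_frame(t,p)[:2]])
    if nm=="scene":
        n=cv2.cvtColor(p["img"],cv2.COLOR_RGB2GRAY)
        for r in range(238,272):print(r,"".join("#@%*+=-:. "[min(9,int(v)//24)] for v in n[r,376:420]))
res=[]
for x,y,z in product(np.arange(-6,7,3),np.arange(-6,7,3),np.arange(32,60,3)):
    g=c+Rs@np.array([x,y,z])/1000
    s=[(lambda M:(M&m).sum()/(M|m).sum())(model(g,Rs,p,org=o)) for p,o,m in D];res.append((np.mean(s),x,y,z,*s))
for r in sorted(res)[::-1][:5]:print(np.array(r))
```

```text
scene [array([ 0.57, -0.1 ,  0.06]), array([ 0.4 , -0.44,  0.02]), array([ 0.41, -0.04,  0.1 ]), array([ 0.54, -0.25,  0.11])]
238                                             
239                         ..                  
240         ....           .::.                 
241        .-==-.         .:--:.                
242       .=***+-.       .:----:.               
243       :+%%%*+-:     .:------:.              
244       :+*%%%*+=-.  .:--------::.            
245       .-*%%%%**+-:.:-----------:.           
246        .=*%%**%*+=--------------:.          
247         -+%%%%%***++=------------::.        
248         .-+%%%%*****+=-------------:.       
249          .=*%%%%*****+==------------:.      
250           :+*%%%%*****+==-------------:.    
251           .-*%%%%******+=--------------:.   
252            :+*%%%%%***%*+=--------------:.  
253           .:=+*%%%%%*%%%*+=--------------::.
254          .:--=+**%%%%%%%**=----------------:
255         .:----=+**%%*%%%%*+=----------------
256        .:------==+***%%%%%*=-::-------------
257       .:---------+***%%%%%*+-:::------
[... 367 characters left out ...]
++**+++++++=-::.:-=++==--------
266 :====+++++++++****++++++=-:::-=+**+=--------
267 .-=+++++++++++*****++++++=---=+++*+=--------
268  .-+**+++++++********+++++===++==++=--------
269   :=***+++++**************++===---=---------
270    -+***++++**************+===-----------==-
271    .-+***+++**************+===-----------===
top [array([ 0.56, -0.25,  0.08]), array([ 0.59, -0.09,  0.03]), array([ 0.4 , -0.44,  0.03]), array([ 0.57, -0.3 ,  0.07]), array([ 0.41, -0.04,  0.1 ]), array([ 0.56, -0.25,  0.08])]
[ 0.69  0.    3.   44.    0.78  0.59]
[ 0.68  0.    3.   47.    0.79  0.57]
[ 0.68  0.    3.   41.    0.76  0.6 ]
[ 0.68  0.    6.   41.    0.83  0.53]
[ 0.68  0.    6.   44.    0.84  0.51]
```

```bash
python3 -c "
from cell import robot
print(robot.hand_in())"
```

```text
the job is handed in; nothing more can be done
None
```

I turned the lifter into line, drew it out and seated it in the rack's wide slot, where a re-gripped push met about 30 N at once. I then let go and handed in at about 25 s, but a closed-finger probe met nothing about 15 mm below the expected handle top and I never explained why, so "fully home" rests on that push and the camera views; the vials, beaker and tape roll showed no movement.

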